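# Top up the germination column and take the blackout cover off

### The job

The seedlings are up, so the germination column gets its next tray and its lids, and the blackout comes off: stack the loose seed tray squarely on the tray that stands in the drip tray, then pick up the dome lid with its blackout cover still nested over it and lower the pair together onto the stacked tray, lowering each into its seat rather than dropping it and keeping it level. Then let go of the pair and lift the blackout cover alone straight up off the dome lid, which must stay seated on the tray, and finish still holding the cover level above the column, its lower edge clear above the top of the dome's vent chimney. Do not shove the fan, the thermometer or the humidifier.

Things in the scene. Friction and masses are not known exactly. Their poses are not given: they have to be found in the camera images.
- drip_tray: Fixed shallow black drip tray, 184 x 154 mm, floor 4 mm thick with a 14 mm high lip, in which the column stands. Origin: centre of its underside, on the work surface; x along its long side, z up.
- lower_tray: Green seed tray standing loose in the drip tray (the column so far), 0.55 kg, same build and axes as seed_tray. A tray or dome lid seated on a tray has its origin 46 mm above that tray's origin, centred, long sides parallel (either way round), feet inside the rim with 4 mm play all round.
- seed_tray: Loose green open tray on the work surface, about 0.4 kg. Origin: centre of its underside; x along its long side, z up. 158 (x) x 128 (y) mm, rim at 52 mm height, walls 4 mm, inner floor at 10 mm. Foot 142 x 112 mm, 6 mm deep, drops inside the rim of the tray below. Strips of seedlings, 26 mm high with seedlings to about 43 mm, fill both ends beyond 34 mm from the middle (x).
- seed_tray_rib (a point): Middle of the top edge of seed_tray's carrying rib, by which it is lifted: 44 mm above the tray's origin, 8 mm below the rim. The rib is 12 mm thick (tray's y), 66 mm long (x), and stands on the inner floor (34 mm high) in the tray's middle, with 54 mm of free floor on each side (y).
- dome_lid: Clear inner lid, 0.17 kg, standing under the blackout cover. Origin: centre of its underside; x along its long side, z up. Lip 142 x 112 mm, 6 mm deep, drops inside a tray's rim; flange 158 x 128 mm, at 6 to 10 mm, rests on the rim; dome 138 x 108 mm up to 50 mm. The cover only rests on the flange, so lifting by the chimney brings up both (they may hang a few degrees off level).
- chimney_top (a point): Centre of the top face of the dome lid's upright green vent chimney, 105 mm above dome_lid's origin. The chimney is rigid, 44 (dome's x) x 26 (y) mm, starts at 50 mm, passes freely through the cover's collar and stands 28 mm above the collar's top.
- blackout_cover: Black outer lid, 0.16 kg, open below, resting loose over the dome lid with 4 mm play, axes parallel to it. Origin: centre of its lower edge (nested: 10 mm above dome_lid's origin); x along its long side, z up. 152 (x) x 122 (y) mm, walls 3 mm, top face 45 mm above the lower edge.
- collar_top (a point): Centre of the top edge of the collar round the hole in the cover, by which the cover is lifted: 67 mm above blackout_cover's origin. Collar outside 70 (x) x 52 (y) mm, wall 6 mm, 22 mm high above the cover's top face; 7 mm free all round the chimney inside.
- desk_fan: Bystander: small black fan on a foot, 116 mm wide (y), 148 mm high, about 62 mm deep. Origin: centre of its foot; it blows along -x.
- thermometer: Bystander: white square thermometer lying flat, 75 x 75 x 20 mm. Origin: centre of its underside.
- humidifier: Bystander: pale egg-shaped humidifier, 172 mm in diameter, 210 mm high. Origin: centre of its underside.
There are look-alikes about, which are no part of the job. Leave any blue look-alike of the seed_tray alone.

How it is judged (in metres and radians):
On the way, in this order (a step that is already met when the one before it is completed fails the run):
1. the seed tray has been lowered, still in the grip, squarely into its seat on the lower tray (z of seed_tray in the frame of lower_tray between 0.043 and 0.049 m and horizontal distance between seed_tray and lower_tray below 0.006 m and angle between the x axis of seed_tray and the x axis of lower_tray, either way round below 0.07 rad and angle between seed_tray's own z axis and vertical below 0.05 rad and contact force between the fingers and seed_tray above 0.3 N), for 0.1 s.
2. the seed tray sits let go on the lower tray (z of seed_tray in the frame of lower_tray between 0.043 and 0.049 m and horizontal distance between seed_tray and lower_tray below 0.006 m and angle between the x axis of seed_tray and the x axis of lower_tray, either way round below 0.07 rad and angle between seed_tray's own z axis and vertical below 0.05 rad and contact force between the fingers and seed_tray below 0.1 N), for 0.2 s.
3. dome lid and cover, nested, have been lowered together, still in the grip, into the seat on the seed tray (z of seed_tray in the frame of lower_tray between 0.043 and 0.049 m and horizontal distance between seed_tray and lower_tray below 0.006 m and angle between the x axis of seed_tray and the x axis of lower_tray, either way round below 0.07 rad and angle between each of seed_tray, dome_lid's own z axis and vertical below 0.05 rad and z of dome_lid in the frame of seed_tray between 0.043 and 0.049 m and horizontal distance between dome_lid and seed_tray below 0.006 m and angle between the x axis of dome_lid and the x axis of seed_tray, either way round below 0.07 rad and z of blackout_cover in the frame of dome_lid between 0.006 and 0.014 m and (contact force between the fingers and dome_lid above 0.3 N or contact force between the fingers and blackout_cover above 0.3 N)), for 0.1 s.
4. the nested pair sits let go on the seed tray (z of seed_tray in the frame of lower_tray between 0.043 and 0.049 m and horizontal distance between seed_tray and lower_tray below 0.006 m and angle between the x axis of seed_tray and the x axis of lower_tray, either way round below 0.07 rad and angle between each of seed_tray, dome_lid's own z axis and vertical below 0.05 rad and z of dome_lid in the frame of seed_tray between 0.043 and 0.049 m and horizontal distance between dome_lid and seed_tray below 0.006 m and angle between the x axis of dome_lid and the x axis of seed_tray, either way round below 0.07 rad and z of blackout_cover in the frame of dome_lid between 0.006 and 0.014 m and contact force between the fingers and dome_lid below 0.1 N and contact force between the fingers and blackout_cover below 0.1 N), for 0.2 s.
At the end, for the whole second after the job is handed in: Seed tray seated on lower tray, dome lid on seed tray (3 mm in height, 6 mm and 0.07 rad in plan, level to 0.05 rad), lower tray in the drip tray; the fingers hold the cover still, level to 0.15 rad, within 60 mm of the column axis, its lower edge 107 mm or more above the dome lid's origin (height (world z) of lower_tray below 0.01 m and horizontal distance between lower_tray and drip_tray below 0.01 m and angle between each of lower_tray, seed_tray, dome_lid's own z axis and vertical below 0.05 rad and z of seed_tray in the frame of lower_tray between 0.043 and 0.049 m and horizontal distance between seed_tray and lower_tray below 0.006 m and angle between the x axis of seed_tray and the x axis of lower_tray, either way round below 0.07 rad and z of dome_lid in the frame of seed_tray between 0.043 and 0.049 m and horizontal distance between dome_lid and seed_tray below 0.006 m and angle between the x axis of dome_lid and the x axis of seed_tray, either way round below 0.07 rad and horizontal distance between blackout_cover and dome_lid below 0.06 m and angle between blackout_cover's own z axis and vertical below 0.15 rad and z of blackout_cover in the frame of dome_lid above 0.107 m and contact force between the fingers and blackout_cover above 0.5 N and contact force between blackout_cover and dome_lid below 0.05 N and contact force between the fingers and dome_lid below 0.1 N and linear speed of blackout_cover below 0.03 m/s and linear speed of dome_lid below 0.02 m/s); the arm keeps its last pose, push and grip.
It fails at once if the cover comes off the dome lid while the dome lid is not seated on the seed tray (lifted along, tipped or pushed off) (z of blackout_cover in the frame of dome_lid above 0.025 m and (z of dome_lid in the frame of seed_tray above 0.052 m or horizontal distance between dome_lid and seed_tray above 0.012 m or angle between dome_lid's own z axis and vertical above 0.1 rad)).
It fails at once if the seed tray is tipped more than 20 degrees (angle between seed_tray's own z axis and vertical above 0.35 rad).
It fails at once if the dome lid is tipped more than 20 degrees (angle between dome_lid's own z axis and vertical above 0.35 rad).
It fails at once if the fan, thermometer or humidifier is shoved more than 40 mm (distance of any of desk_fan, thermometer, humidifier from where it was at the start of the episode above 0.04 m).
It also fails if it takes over 72 s, if anything falls off the work surface, if the arm or the gripper's body presses on something with over 40 N, if the wrist force passes 120 N, or if a joint passes its speed limit or range.

### The arm

A 6-joint arm with a two-finger parallel gripper is mounted at the origin on the work surface. World frame = base frame: x ahead of the robot, y to its left, z up, the work surface at z = 0. Lengths are in m, angles in degrees, forces in N, time in s.
With the tool pointing down it reaches from about 0.3 to 0.75 m from the base axis. Payload 8.5 kg.
Tool frame: the origin (TCP) lies midway between the tips of the shut fingers; the grasp point (between the pads) lies 19 mm behind it; y points along the fingers, x is the direction in which the jaws open and shut, and the axes are right-handed (so a half turn about y gives the same grasp; the last joint's range is limited). The gripper opens to 85 mm and grips with 20 to 120 N. Pads are 22 mm wide; open, the fingers measure 114 mm over their backs; the gripper's body (76 mm by 85 mm) begins 54 mm behind the grasp point. The pads swing forward as they close: fully open they stand 13 mm farther back than shut.
Start: joints at [-85.732, 21.807, 74.336, -0, 83.858, -12.336], TCP at [0.157, -0.527, 0.21] pointing down, gripper open.
Joint ranges: [-178.18, 178.18], [-50.72, 133.34], [12.68, 142.11], [-81.47, 261.47], [9.98, 163.14], [-165.26, 165.26]. Speed limits (degrees/s): [136.94, 136.94, 180, 180, 180, 180].

### API

Orientations are given as a 3x3 rotation matrix whose columns are the frame's x, y, z axes.
In Python, from rig import env gives the robot as it stands.
- The arm moves only by the tool carry_out, never from a script. Its argument "plan" is a list of rows, each a list of 3 entries, a list of its own where there are three numbers: the shift along the tool's x, y, z in m, then the turn, a rotation vector about the tool's x, y, z in degrees, then the finger opening in m, from 0 to 0.0854. In form: [[[dx, dy, dz], [ax, ay, az], jaw], ...]. A call has 1 to 8 rows; each row shifts and turns the commanded pose from where the row before left it, along the tool's axes as they then stand; what a row does not reach is not made up. A row lasts 1/8 s, in which the tool goes at most 62.5 mm and 10.7 degrees, less where a joint would pass 70% of its speed; a pose out of reach is approached as far as the arm can. A call is refused whole if a number of a shift passes 0.0625 or a number of a turn 10.7, either way. A call with a gripper value outside its range is refused whole. The fingers move at their own pace and stop on an object; "force" is the grip in N (left out, the last holds). Time passes only in rows, so rows that do not move let the fingers close. It gives the time, the measured TCP pose, the force and the opening at its end, in the units of the state.
- env.observe(): the state, without advancing time (a new reading comes with each control period).
- env.get_image(name): name is "side" or "top"; returns a dict with "image" (480x640x3 uint8, red, green, blue), "vfov" (degrees; the focal length in pixels is half the picture's height over the tangent of half this angle, whatever the lens; pixels are square), "cx", "cy" (the principal point, pixels), "k1" (the pictures are not rectified: a ray, as slopes to the right and down, at radius r is drawn at 1 + k1 r^2 times it, then the intrinsics apply), "rvec" (rotation vector, rad) and "tvec" (3), from world to camera coordinates, as OpenCV has them. Camera axes: x right, y down, z forward; pixel columns grow to the right and rows downward; lengths in m; the calibration is good to about 2 mm. A picture is of the moment at which its call begins. There is no depth.
- env.close_job(): hands the job in, once; it reports no verdict.
Trained networks look in a picture, given as the dict that the camera call returned (one of the last four; its "shot" number tells which), for a name from the list of things; names that differ only in an ending like _2 or _b are one class to them, and where a whole thing is asked for, a point or a joint stands for the part that bears it (a point fixed in the world has none). Each returns a list of dicts, best first, with "conf" (0 to 1); they miss things now and then, are a little off and sometimes report something else, mostly with a low value. They report only what shows in the picture. A call takes as long as a camera call. They do not tell look-alikes from the thing itself.
- env.outline_of(target, picture): "mask" (480x640 bool, what is visible of it) and "pixel" ([row, column] in pixels, amid what is visible of it).
The state is a dict: "time_s": time; "q": joint angles; "qvel": joint speeds; "joint_efforts": joint torques, N m; "position": TCP position; "tool_rot": TCP orientation; "ft_force": force on the tool from outside, world axes, zero at the start; "wrist_torque": the same for the moment, N m; "grip_width": finger opening in m.
Only numpy, scipy, OpenCV 4.12 (cv2) and the standard library are available. Lean on these libraries where they do the work, as an engineer would, in place of code of your own. Each camera call takes 0.05 s, during which the arm holds its last target.

## Working session

There is one attempt and no reset: what is moved stays moved. The work goes in short steps, Python scripts to look and compute and a tool call to move; the robot and the scene stay as the last step left them, time stands still between calls to the robot, and variables do not carry over. Pictures are saved under pics/ and viewed, and the job is handed in when it is done.

Besides the shell and the picture viewer there is one more tool, called after "Request:" as name([rows], argument=value, ...), one row to a line, values as JSON. carry_out: Moves the arm, as the interface text tells. Its arguments: {"type":"object","properties":{"plan":{"type":"array","items":{"type":"array"}},"force":{"type":"number"}},"required":["plan"]}

```bash
ls; mkdir -p pics; python3 - <<'E'
from rig import env
import cv2
s=env.observe(); print({k:(v if not hasattr(v,'tolist') else v.tolist()) for k,v in s.items()})
for n in ("side","top"):
    p=env.get_image(n); cv2.imwrite(f"pics/{n}0.png",cv2.cvtColor(p["image"],cv2.COLOR_RGB2BGR))
    print({k:v for k,v in p.items() if k!="image"})
E
```

```text
pics
{'time_s': 0.0, 'q': [-85.7303571295369, 21.841898686547797, 74.38538230983487, -0.0006316517137230046, 83.85923319998047, -12.337156069826836], 'qvel': [-0.07819742443665109, 0.10216294565285332, 0.03661190274162602, 0.1353509060753739, -0.06384789725123408, 0.03319910317955684], 'joint_efforts': [-0.0005398484790930524, -44.84619498252869, -23.12778353691101, -0.00017042710624082247, 0.004799935704795644, 2.5498389959466294e-05], 'position': [0.1571479691525811, -0.5267252408858042, 0.20969959661220677], 'tool_rot': [[0.28580313059984086, -0.00012334759068164351, 0.9582883466497452], [-0.9582872156829277, 0.0015049503806135232, 0.28580298700855755], [-0.00147742952188516, -0.999998859954212, 0.00031191711094125243]], 'ft_force': [0.36292771084807013, 0.3335119829624455, -0.004896097959795497], 'wrist_torque': [0.015466726321331847, -0.012848432071804722, -0.01963049103356036], 'grip_width': 0.0852140369409528}
{'vfov': 56.48968284510543, 'cx': 320.2153724338054, 'cy': 236.25419221277406, 'k1': 0.02388361166750644, 'rvec': array([ 0.54186768, -2.70737516,  1.13838751]), 'tvec': array([0.48669058, 0.23767759, 1.29703748]), 'shot': 1}
{'vfov': 44.59340676208098, 'cx': 320.4805303846745, 'cy': 237.5338137727632, 'k1': -0.006964166739742548, 'rvec': array([ 2.13185236, -2.11698524,  0.17233197]), 'tvec': array([-0.01050951,  0.57107613,  1.6068518 ]), 'shot': 2}
```

View pics/side0.png

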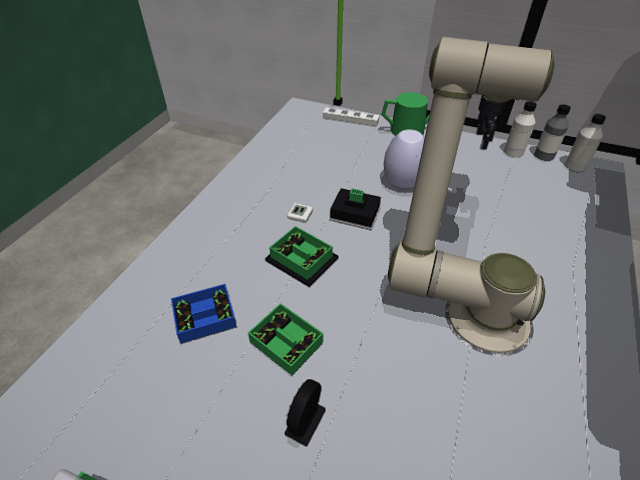

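View pics/top0.png

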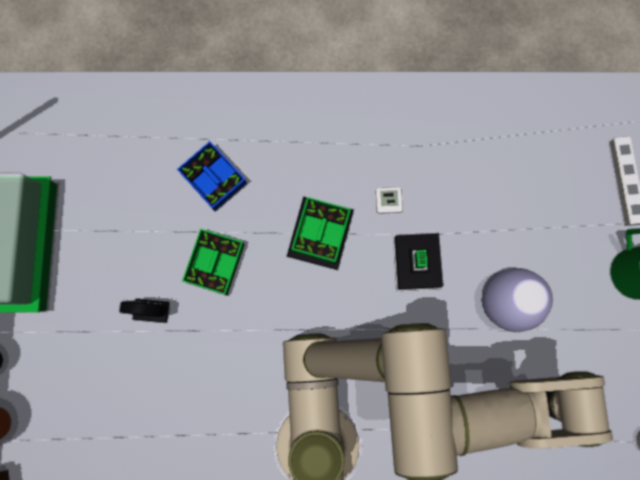

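```bash
python3 - <<'E'
from rig import env
import cv2,numpy as np,pickle
out={}
for n in ("side","top"):
    p=env.get_image(n)
    out[n]=dict(p=p,det={})
    img=cv2.cvtColor(p["image"],cv2.COLOR_RGB2BGR)
    for t in ["seed_tray","drip_tray","blackout_cover","chimney_top","collar_top","seed_tray_rib","desk_fan","thermometer","humidifier","lower_tray"]:
        d=env.outline_of(t,p); out[n]["det"][t]=d
        for e in d: print(n,t,round(e["conf"],2),np.round(e["pixel"],1),e["mask"].sum())
pickle.dump(out,open("det0.pkl","wb"))
p=out["top"]["p"]; im=cv2.cvtColor(p["image"],cv2.COLOR_RGB2BGR)
cv2.imwrite("pics/crop_top.png",cv2.resize(im[130:310,165:455],None,fx=2.7,fy=2.7,interpolation=cv2.INTER_CUBIC))
p=out["side"]["p"]; im=cv2.cvtColor(p["image"],cv2.COLOR_RGB2BGR)
cv2.imwrite("pics/crop_side.png",cv2.resize(im[180:380,160:400],None,fx=3,fy=3,interpolation=cv2.INTER_CUBIC))
E
```

```text
side seed_tray 0.97 [336.  286.4] 3024
side seed_tray 0.71 [311.9 204.1] 2643
side drip_tray 0.61 [272.5 311.6] 588
side drip_tray 0.33 [196.1 359.9] 179
side blackout_cover 0.95 [209.5 352.5] 1257
side chimney_top 0.75 [194.6 356.7] 164
side chimney_top 0.22 [413.2 304.1] 1732
side collar_top 0.81 [208.3 355.2] 1219
side seed_tray_rib 0.61 [337.4 284.1] 3018
side seed_tray_rib 0.58 [313. 199.] 2608
side desk_fan 0.96 [413.7 301.6] 1728
side thermometer 0.86 [212.7 299.7] 305
side humidifier 0.86 [158.9 404.1] 1801
side lower_tray 0.85 [251.9 298.9] 1978
top seed_tray 0.65 [262.6 213. ] 2687
top drip_tray 0.84 [254.8 307.7] 789
top blackout_cover 0.59 [261.3 413.2] 2222
top blackout_cover 0.58 [260.9 420.3] 295
top chimney_top 0.65 [261.9 415.6] 229
top collar_top 0.92 [259.3 412.4] 2212
top seed_tray_rib 0.84 [175.4 212.8] 2532
top seed_tray_rib 0.63 [258.8 411.5] 2348
top seed_tray_rib 0.58 [260.  213.9] 2716
top desk_fan 0.79 [308.1 148.5] 935
top thermometer 0.88 [201.1 388.4] 641
top humidifier 0.57 [298.5 519.7] 3601
top lower_tray 0.85 [228.8 316.9] 2553
top lower_tray 0.54 [261.9 214.7] 2713
```

View pics/crop_top.png

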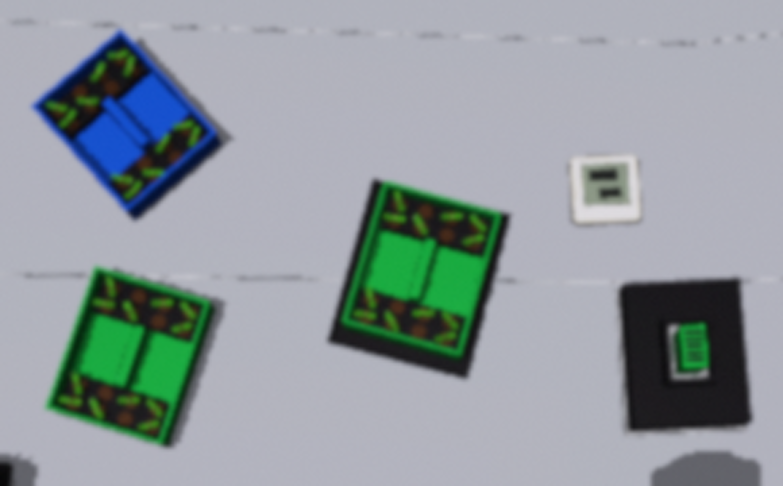

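View pics/crop_side.png

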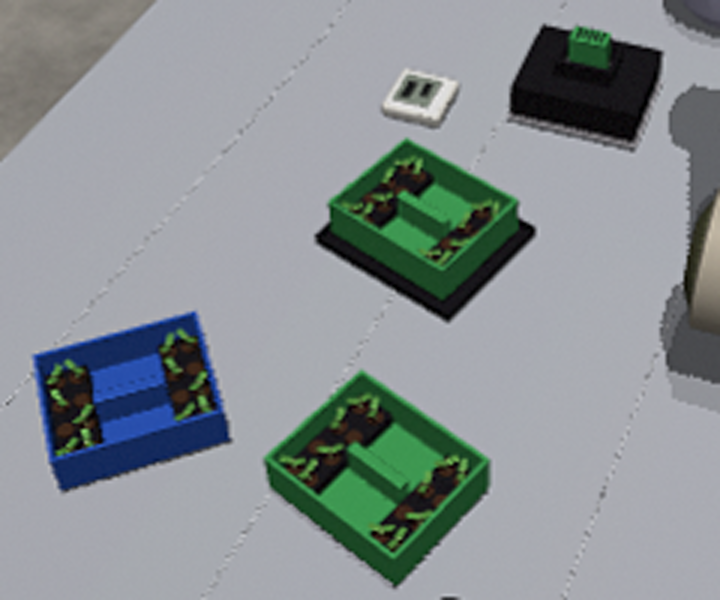

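```bash
cat > h.py <<'E'
import numpy as np,cv2
from scipy.optimize import least_squares
from scipy.spatial.transform import Rotation as R
U=4
def proj(p,X):
    f=240/np.tan(np.radians(p["vfov"])/2)
    K=np.array([[f,0,p["cx"]],[0,f,p["cy"]],[0,0,1]])
    return cv2.projectPoints(np.asarray(X,float).reshape(-1,1,3),p["rvec"],p["tvec"],K,np.array([p["k1"],0,0,0]))[0].reshape(-1,2)
def box(lx,ly,z0,z1): return np.array([[sx*lx/2,sy*ly/2,z] for sx in(-1,1) for sy in(-1,1) for z in(z0,z1)])
TRAY=np.vstack([box(.158,.128,.006,.052),box(.142,.112,0,.006)])
TRAYTOP=box(.158,.128,.018,.052)
def green(im,roi):
    x0,y0,x1,y1=roi; c=cv2.resize(im[y0:y1,x0:x1],None,fx=U,fy=U,interpolation=cv2.INTER_CUBIC).astype(int)
    r,g,b=c[...,0],c[...,1],c[...,2]
    m=((g-np.maximum(r,b))>25).astype(np.uint8)
    return big(m)
def black(im,roi,th=70):
    x0,y0,x1,y1=roi; c=cv2.resize(im[y0:y1,x0:x1],None,fx=U,fy=U,interpolation=cv2.INTER_CUBIC).astype(int)
    r,g,b=c[...,0],c[...,1],c[...,2]
    m=((c.max(2)<th)|((g-np.maximum(r,b))>25)).astype(np.uint8)
    return big(m)
def big(m):
    n,l,s,_=cv2.connectedComponentsWithStats(m); k=1+np.argmax(s[1:,4]); m=(l==k)
    ys,xs=np.nonzero(m); return cv2.convexHull(np.c_[xs,ys].astype(np.int32)).reshape(-1,2)
def hull_full(h,roi): return (h+.5)/U-.5+np.array(roi[:2])
def dens(h,n=120):
    h=np.vstack([h,h[:1]]); d=np.r_[0,np.cumsum(np.linalg.norm(np.diff(h,axis=0),axis=1))]
    t=np.linspace(0,d[-1],n,endpoint=False); return np.c_[np.interp(t,d,h[:,0]),np.interp(t,d,h[:,1])]
def pose(v): return R.from_euler("z",v[2]).as_matrix(),np.array([v[0],v[1],v[3]])
def fit(obs,model,v0,z,loss="soft_l1",shift=None):
    """obs: list of (picture, hull pts full px); v0 x,y,yaw"""
    D=[(p,dens(h)) for p,h in obs]
    def res(v):
        Rm,t=pose([*v[:3],z]); out=[]
        for p,d in D:
            q=cv2.convexHull(proj(p,model@Rm.T+t).astype(np.float32))
            out+= [cv2.pointPolygonTest(q,(float(a),float(b)),True) for a,b in d]
        return np.array(out)
    r=least_squares(res,v0,loss=loss,f_scale=.7,diff_step=1e-3,x_scale=[.01,.01,.1])
    e=res(r.x); n=120
    return r.x,[(round(float(np.sqrt(np.mean(e[i*n:(i+1)*n]**2))),2),round(float(e[i*n:(i+1)*n].mean()),2)) for i in range(len(D))]
def ray(p,uv):
    f=240/np.tan(np.radians(p["vfov"])/2); K=np.array([[f,0,p["cx"]],[0,f,p["cy"]],[0,0,1]])
    n=cv2.undistortPoints(np.array([[uv]],float),K,np.array([p["k1"],0,0,0.])).reshape(2)
    Rm=cv2.Rodrigues(p["rvec"])[0]; return -Rm.T@p["tvec"],Rm.T@np.array([n[0],n[1],1])
def atz(p,uv,z):
    o,d=ray(p,uv); return (o+d*(z-o[2])/d[2])[:2]
E
python3 - <<'E'
import pickle,numpy as np
from h import *
o=pickle.load(open("det0.pkl","rb")); S=o["side"]["p"];T=o["top"]["p"]
def run(name,model,z,guess,rs,rt,fn=green):
    hs=hull_full(fn(S["image"],rs),rs); ht=hull_full(fn(T["image"],rt),rt)
    x0=atz(T,guess,z+.03)
    for lab,obs in (("both",[(S,hs),(T,ht)]),("top",[(T,ht)]),("side",[(S,hs)])):
        best=min((fit(obs,model,[*x0,y],z) for y in (-.6,-.3,0,.3,.6)),key=lambda r:sum(a for a,_ in r[1]))
        print(name,lab,np.round(best[0][:2],4),np.round(np.degrees(best[0][2]),2),best[1])
run("seed",TRAY,0,(214,262),(240,295,335,380),(178,222,250,302))
run("lower",TRAYTOP,.004,(321,233),(262,222,342,286),(284,192,358,272))
run("drip",box(.184,.154,0,.014),0,(321,233),(262,222,342,286),(284,192,358,272),lambda i,r:black(i,r,60))
run("cover",box(.152,.122,.010,.055),0,(419,261),(325,195,385,235),(390,230,447,294),black)
E
```

```text
seed both [0.5045 0.2995] -16.78 [(0.33, 0.14), (0.55, 0.22)]
seed top [0.5039 0.3007] -16.65 [(0.44, 0.23)]
seed side [0.5053 0.2986] -16.89 [(0.19, 0.11)]
lower both [ 0.5967 -0.0057] -15.76 [(1.12, -0.9), (0.81, -0.59)]
lower top [ 0.5964 -0.0072] -15.75 [(0.7, -0.59)]
lower side [ 0.5959 -0.002 ] -15.99 [(0.95, -0.84)]
drip both [ 0.5961 -0.0065] -14.73 [(3.21, -2.2), (0.78, 0.6)]
drip top [ 0.5952 -0.0052] -14.76 [(0.68, 0.61)]
drip side [ 0.5992 -0.0102] -15.32 [(2.76, -2.23)]
cover both [ 0.5087 -0.282 ] 3.44 [(1.72, 0.95), (0.8, 0.73)]
cover top [ 0.5077 -0.2824] 3.17 [(0.74, 0.73)]
cover side [ 0.5095 -0.2807] 4.37 [(1.66, 0.94)]
```

Candidates, top-image pixels (column, row):
- Loose green tray at (214, 262): this is the seed tray.
- Blue look-alike at (212, 175): leave it alone.
- Green tray in the black drip tray at (321, 233): the lower tray.
- Big green and white tub at the left edge, (20, 240), and the green mug at (630, 270): clutter.
- Black cover with green chimney at (419, 261): the lid pair.

The crop confirms the choice, and the silhouette fits agree between the two views. I'll rise first, then travel.

Request:
carry_out([
  [[0,-0.06,0],[0,0,0],0.05],
  [[0,-0.06,0],[0,0,0],0.05],
  [[-0.036,0,0.045],[0,0,0],0.05],
  [[-0.036,0,0.045],[0,0,0],0.05],
  [[-0.036,0,0.045],[0,0,0],0.05],
  [[-0.036,0,0.045],[0,0,0],0.05],
  [[-0.036,0,0.045],[0,0,0],0.05],
  [[-0.036,0,0.045],[0,0,0],0.05],
], force=60)

```text
time_s: 2.2
position: [0.3549, -0.2412, 0.3305]
tool_rot: [[0.285, 0.0, 0.958], [-0.958, -0.0, 0.285], [0.0, -1.0, 0.0]]
ft_force: [0.4, -0.0, -0.4]
grip_width: 0.0501
```

Request:
carry_out([
  [[-0.036,0,0.045],[0,0,0],0.05],
  [[-0.036,0,0.045],[0,0,0],0.05],
  [[0,0,0],[0,-10.5,0],0.05],
  [[0,0,0],[0,-10.5,0],0.05],
  [[0,0,0],[0,-10.5,0],0.05],
  [[0,0,0],[0,-10.5,0],0.05],
  [[0,0,0],[0,-10.5,0],0.05],
  [[0,0,0],[0,-10.5,0],0.05],
])

```text
time_s: 3.2
position: [0.4198, -0.1482, 0.3304]
tool_rot: [[0.985, 0.0, 0.174], [-0.174, -0.0, 0.985], [0.0, -1.0, -0.0]]
ft_force: [-0.4, 0.7, 1.0]
grip_width: 0.0496
```

Request:
carry_out([
  [[0,0,0],[0,-10.5,0],0.05],
  [[0,0,0],[0,-10.5,0],0.05],
  [[0,0,0],[0,-10.5,0],0.05],
  [[0,0,0],[0,-10.5,0],0.05],
  [[0,0,0],[0,-10.5,0],0.05],
  [[0,0,0],[0,-10.5,0],0.05],
  [[0,0,0],[0,-10.5,0],0.05],
  [[0,0,0],[0,-10.1,0],0.05],
])

```text
time_s: 4.2
position: [0.4198, -0.1482, 0.3304]
tool_rot: [[0.283, 0.0, -0.959], [0.959, -0.0, 0.283], [-0.0, -1.0, -0.0]]
ft_force: [0.4, -0.2, 0.0]
grip_width: 0.0498
```

Request:
carry_out([
  [[0.0567,0,0.0057],[0,0,0],0.05],
  [[0.0567,0,0.0057],[0,0,0],0.05],
  [[0.0567,0,0.0057],[0,0,0],0.05],
  [[0.0567,0,0.0057],[0,0,0],0.05],
  [[0.0567,0,0.0057],[0,0,0],0.05],
  [[0.0567,0,0.0057],[0,0,0],0.05],
  [[0.0567,0,0.0057],[0,0,0],0.05],
  [[0.0567,0,0.0057],[0,0.36,0],0.05],
])

```text
time_s: 5.2
position: [0.5073, 0.3012, 0.3304]
tool_rot: [[0.295, 0.0, -0.956], [0.956, -0.0, 0.295], [0.0, -1.0, -0.0]]
ft_force: [1.1, 0.1, -0.1]
grip_width: 0.0502
```

Request:
carry_out([
  [[0,0.06,0],[0,0,0],0.05],
  [[0,0.06,0],[0,0,0],0.05],
  [[0,0.06,0],[0,0,0],0.05],
  [[0,0.03,0],[0,0,0],0.05],
  [[0,0,0],[0,0,0],0.05],
])

```text
time_s: 5.82
position: [0.5063, 0.2989, 0.1185]
tool_rot: [[0.295, -0.004, -0.955], [0.955, -0.001, 0.295], [-0.003, -1.0, 0.004]]
ft_force: [-0.2, 0.3, 0.9]
grip_width: 0.0499
```

```bash
cat > snap.py <<'E'
import sys,cv2,numpy as np,pickle
from rig import env
k=sys.argv[1]; o={}
for n in ("side","top"):
    p=env.get_image(n); o[n]=p
    r=eval(sys.argv[2 if n=="side" else 3]); im=cv2.cvtColor(p["image"],cv2.COLOR_RGB2BGR)[r[1]:r[3],r[0]:r[2]]
    f=min(400/im.shape[1],580/im.shape[0]); o[n+"c"]=cv2.resize(im,None,fx=f,fy=f,interpolation=cv2.INTER_CUBIC)
h=max(o["sidec"].shape[0],o["topc"].shape[0]); c=np.zeros((h,800,3),np.uint8)
for i,n in enumerate(("sidec","topc")):
    a=o[n]; c[:a.shape[0],400*i:400*i+a.shape[1]]=a[:, :400]
cv2.imwrite(f"pics/{k}.png",c); pickle.dump({n:o[n] for n in("side","top")},open(f"{k}.pkl","wb"))
E
python3 snap.py a1 "(200,240,380,400)" "(160,200,280,330)"
```

```text
(no output)
```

View pics/a1.png

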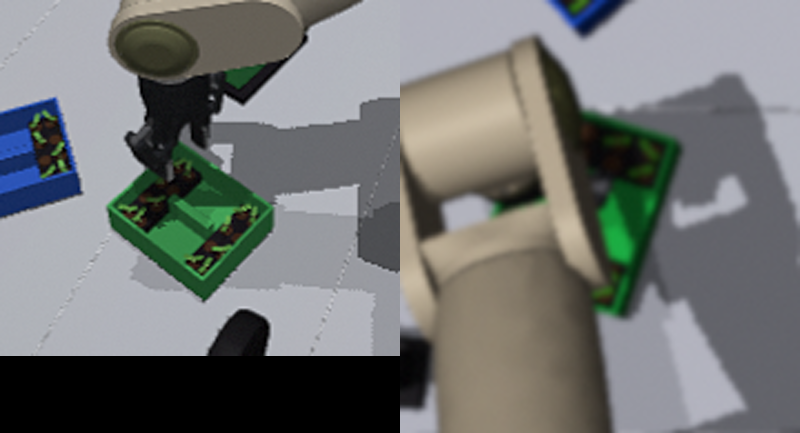

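The gripper stands over the rib at about (175, 200) in the side crop, with both fingers clear of the walls. Descending.

Request:
carry_out([
  [[0,0.02,0.0018],[0,-0.35,0],0.05],
  [[0,0.03,0],[0,0,0],0.05],
  [[0,0.025,0],[0,0,0],0.05],
  [[0,0.015,0],[0,0,0],0.05],
  [[0,0,0],[0,0,0],0.05],
  [[0,0,0],[0,0,0],0.05],
])

```text
time_s: 6.68
position: [0.5063, 0.3001, 0.0317]
tool_rot: [[0.289, 0.002, -0.957], [0.957, 0.001, 0.289], [0.001, -1.0, -0.002]]
ft_force: [0.2, 0.1, 1.3]
grip_width: 0.05
```

Request:
carry_out([
  [[0,0.01,0],[0,0,0],0.05],
  [[0,0.005,0],[0,0,0],0.05],
  [[0,0,0],[0,0,0],0.005],
  [[0,0,0],[0,0,0],0.005],
  [[0,0,0],[0,0,0],0.005],
  [[0,0,0],[0,0,0],0.005],
  [[0,0,0],[0,0,0],0.005],
  [[0,0,0],[0,0,0],0.005],
], force=60)

```text
time_s: 7.68
position: [0.5057, 0.2999, 0.0157]
tool_rot: [[0.289, 0.001, -0.957], [0.957, 0.0, 0.289], [0.0, -1.0, -0.0]]
ft_force: [-1.3, 0.7, 5.4]
grip_width: 0.0097
```

Request:
carry_out([
  [[0,-0.005,0],[0,0,0],0.005],
  [[0,-0.015,0],[0,0,0],0.005],
  [[0,-0.03,0],[0,0,0],0.005],
  [[0,-0.03,0],[0,0,0],0.005],
  [[0,-0.03,0],[0,0,0],0.005],
  [[0,-0.01,0],[0,0,0],0.005],
  [[0,0,0],[0,0,0],0.005],
  [[0,0,0],[0,0,0],0.005],
])

```text
time_s: 8.68
position: [0.505, 0.2995, 0.134]
tool_rot: [[0.289, -0.002, -0.957], [0.957, -0.001, 0.289], [-0.001, -1.0, 0.002]]
ft_force: [0.5, 0.3, -2.8]
grip_width: 0.0097
```

```bash
python3 snap.py a2 "(200,200,380,380)" "(160,180,380,330)"
```

```text
(no output)
```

View pics/a2.png

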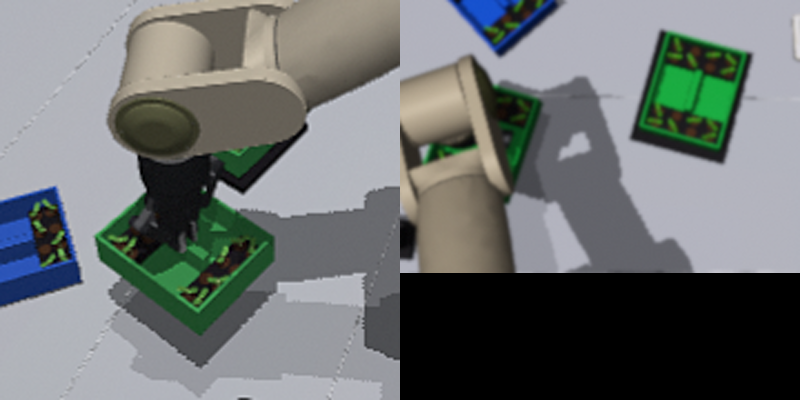

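```bash
python3 - <<'E'
import pickle,numpy as np
from h import *
o=pickle.load(open("a2.pkl","rb")); o0=pickle.load(open("det0.pkl","rb"))
S,T=o["side"],o["top"]; S0=o0["side"]["p"]
rt=(294,192,358,272)
ht=hull_full(green(T["image"],rt),rt)
rs=(262,222,342,286); hs=hull_full(green(S0["image"],rs),rs)
for m in (TRAY,box(.158,.128,.006,.052),box(.158,.128,.010,.052)):
  for lab,obs in (("both",[(S0,hs),(T,ht)]),("top",[(T,ht)]),("side",[(S0,hs)])):
    b=fit(obs,m,[.596,-.006,-.27],.004); print(lab,np.round(b[0][:2],4),np.degrees(b[0][2]).round(2),b[1])
rs=(235,275,330,365); hs=hull_full(green(S["image"],rs),rs)
for z in (.116,.1183,.120):
    b=fit([(S,hs)],TRAY,[.504,.299,-.29],z); print("hand",z,np.round(b[0][:2],4),np.degrees(b[0][2]).round(2),b[1])
im=cv2.cvtColor(S["image"],cv2.COLOR_RGB2BGR); im=cv2.resize(im,None,fx=4,fy=4,interpolation=cv2.INTER_CUBIC)
for q in ((hs+.5)*4-.5,): cv2.polylines(im,[np.round(q).astype(np.int32)],True,(0,0,255),1)
Rm,t=pose([*b[0][:3],.1183]); cv2.polylines(im,[np.round((cv2.convexHull(proj(S,TRAY@Rm.T+t).astype(np.float32))+.5)*4-.5).astype(np.int32)],True,(255,255,0),1)
cv2.imwrite("pics/fit_hand.png",im[1080:1480,920:1340])
im=cv2.cvtColor(S0["image"],cv2.COLOR_RGB2BGR); im=cv2.resize(im,None,fx=5,fy=5,interpolation=cv2.INTER_CUBIC)
rs=(262,222,342,286); hs=hull_full(green(S0["image"],rs),rs)
cv2.polylines(im,[np.round((hs+.5)*5-.5).astype(np.int32)],True,(0,0,255),1)
b=fit([(S0,hs),(T,ht)],TRAY,[.596,-.006,-.27],.004)
Rm,t=pose([*b[0][:3],.004]); cv2.polylines(im,[np.round((cv2.convexHull(proj(S0,TRAY@Rm.T+t).astype(np.float32))+.5)*5-.5).astype(np.int32)],True,(255,255,0),1)
cv2.imwrite("pics/fit_low.png",im[1100:1430,1310:1710])
E
```

```text
both [ 0.5977 -0.0075] -15.46 [(0.22, -0.03), (0.72, -0.35)]
top [ 0.597  -0.0081] -15.11 [(0.71, -0.35)]
side [ 0.5987 -0.0075] -15.71 [(0.13, -0.03)]
both [ 0.5977 -0.0075] -15.46 [(0.22, -0.03), (0.72, -0.35)]
top [ 0.597  -0.0081] -15.11 [(0.71, -0.35)]
side [ 0.5987 -0.0075] -15.71 [(0.13, -0.03)]
both [ 0.5973 -0.0067] -15.44 [(0.43, -0.31), (0.77, -0.4)]
top [ 0.5967 -0.0081] -15.1 [(0.72, -0.4)]
side [ 0.5979 -0.0058] -15.79 [(0.37, -0.3)]
hand 0.116 [0.5054 0.2983] -16.99 [(2.18, 0.85)]
hand 0.1183 [0.5045 0.2996] -17.03 [(2.21, 0.92)]
hand 0.12 [0.5039 0.3006] -17.06 [(2.24, 0.97)]
```

View pics/fit_hand.png

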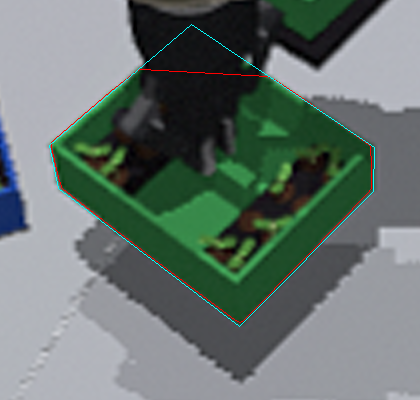

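View pics/fit_low.png

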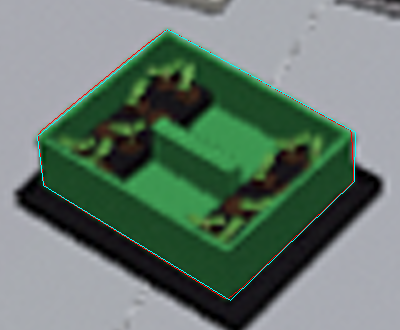

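Request:
carry_out([
  [[-0.016,0,-0.011],[0,0,0],0.005],
  [[-0.036,0,-0.024],[0,0,0],0.005],
  [[-0.042,0,-0.028],[0,0,0],0.005],
  [[-0.042,0,-0.028],[0,0,0],0.005],
  [[-0.042,0,-0.028],[0,0,0],0.005],
  [[-0.042,0,-0.028],[0,0,0],0.005],
  [[-0.032,0,-0.021],[0,0,0],0.005],
  [[-0.0148,0,-0.0102],[0,-1.2,0],0.005],
])

```text
time_s: 9.78
position: [0.5991, -0.0105, 0.1348]
tool_rot: [[0.271, -0.001, -0.962], [0.962, -0.0, 0.271], [-0.001, -1.0, 0.0]]
ft_force: [-0.3, 0.8, -4.0]
grip_width: 0.0097
```

Request:
carry_out([
  [[0,0,0],[0,0,0],0.005],
  [[0,0.02,0],[0,0,0],0.005],
  [[0,0.01,0],[0,0,0],0.005],
  [[0,0,0],[0,0,0],0.005],
  [[0,0,0],[0,0,0],0.005],
])

```text
time_s: 10.4
position: [0.5993, -0.007, 0.1059]
tool_rot: [[0.269, 0.001, -0.963], [0.963, -0.0, 0.269], [0.0, -1.0, -0.001]]
ft_force: [0.4, -1.0, -2.5]
grip_width: 0.0098
```

```bash
python3 snap.py a3 "(220,160,380,300)" "(240,150,400,300)"; python3 -c "
from rig import env
s=env.observe();print(s['position'],s['tool_rot'])"
```

```text
[ 0.59928054 -0.00706441  0.10599217] [[ 2.68786350e-01  1.13548412e-03 -9.63199153e-01]
 [ 9.63199821e-01 -2.57094617e-04  2.68786233e-01]
 [ 5.75691816e-05 -9.99999322e-01 -1.16280162e-03]]
```

View pics/a3.png

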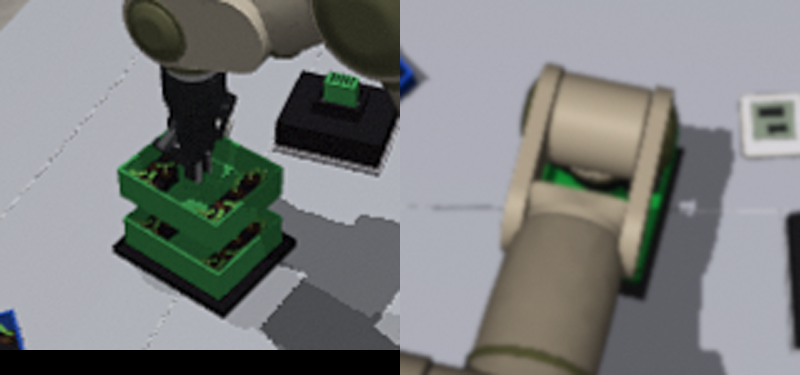

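The tray hangs level above the lower tray, at about (200, 185) against (200, 235) in the side crop. The hand offset puts it within 1 mm and 0.2° of the lower tray. Lowering gently.

Request:
carry_out([
  [[0,0.01,0],[0,0,0],0.005],
  [[0,0.01,0],[0,0,0],0.005],
  [[0,0.008,0],[0,0,0],0.005],
  [[0,0.004,0],[0,0,0],0.005],
  [[0,0.003,0],[0,0,0],0.005],
  [[0,0.002,0],[0,0,0],0.005],
  [[0,0.001,0],[0,0,0],0.005],
  [[0,0,0],[0,0,0],0.005],
])

```text
time_s: 11.5
position: [0.5991, -0.0072, 0.0674]
tool_rot: [[0.269, 0.0, -0.963], [0.963, -0.0, 0.269], [0.0, -1.0, -0.0]]
ft_force: [0.4, 0.1, -3.1]
grip_width: 0.0099
```

Request:
carry_out([
  [[0,0.0015,0],[0,0,0],0.005],
  [[0,0,0],[0,0,0],0.005],
  [[0,0,0],[0,0,0],0.005],
])

```text
time_s: 11.88
position: [0.599, -0.0071, 0.0659]
tool_rot: [[0.269, 0.0, -0.963], [0.963, -0.0, 0.269], [0.0, -1.0, -0.0]]
ft_force: [0.5, -0.3, -3.3]
grip_width: 0.0097
```

```bash
python3 snap.py a4 "(240,160,380,300)" "(240,150,400,300)"; python3 -c "
from rig import env
s=env.observe();print(s['position'],s['ft_force'],s['wrist_torque'])"
```

```text
[ 0.59903227 -0.00715135  0.06586264] [ 0.13793117 -0.42704916 -3.23027483] [-0.01866447 -0.00999373 -0.00195898]
```

View pics/a4.png

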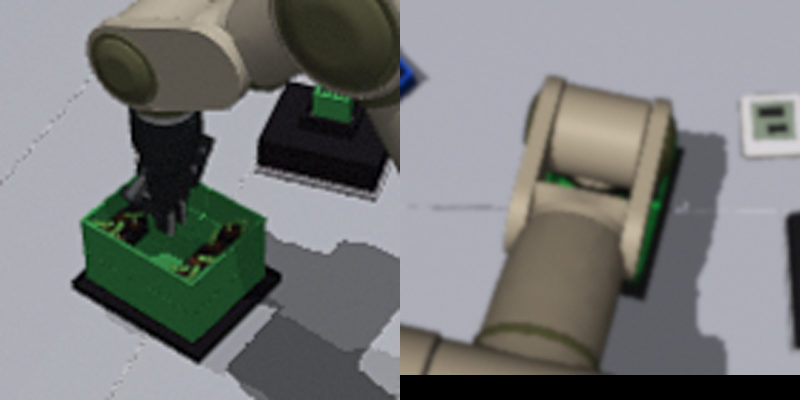

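Request:
carry_out([
  [[0,0.001,0],[0,0,0],0.005],
  [[0,0,0],[0,0,0],0.005],
  [[0,0,0],[0,0,0],0.005],
])

```text
time_s: 12.35
position: [0.5991, -0.0072, 0.0656]
tool_rot: [[0.269, 0.001, -0.963], [0.963, -0.0, 0.269], [-0.0, -1.0, -0.001]]
ft_force: [-3.5, -0.1, 5.8]
grip_width: 0.0099
```

Request:
carry_out([
  [[0,0.001,0],[0,0,0],0.005],
  [[0,0,0],[0,0,0],0.005],
  [[0,0,0],[0,0,0],0.005],
])

```text
time_s: 12.72
position: [0.5991, -0.0072, 0.0656]
tool_rot: [[0.269, 0.001, -0.963], [0.963, -0.0, 0.269], [-0.0, -1.0, -0.002]]
ft_force: [-5.7, 0.4, 12.9]
grip_width: 0.0101
```

Contact came at TCP z 0.0656, against 0.0657 expected for the seat. I'll ease off the push, let go and rise.

Request:
carry_out([
  [[0,-0.001,0],[0,0,0],0.005],
  [[0,0,0],[0,0,0],0.005],
  [[0,0,0],[0,0,0],0.045],
  [[0,0,0],[0,0,0],0.045],
  [[0,0,0],[0,0,0],0.045],
  [[0,0,0],[0,0,0],0.045],
  [[0,0,0],[0,0,0],0.045],
  [[0,0,0],[0,0,0],0.045],
])

```text
time_s: 13.72
position: [0.599, -0.0071, 0.0648]
tool_rot: [[0.269, 0.0, -0.963], [0.963, 0.0, 0.269], [0.0, -1.0, -0.0]]
ft_force: [-0.4, -0.4, 0.1]
grip_width: 0.0449
```

Request:
carry_out([
  [[0,-0.01,0],[0,0,0],0.045],
  [[0,-0.03,0],[0,0,0],0.045],
  [[0,-0.06,0],[0,0,0],0.045],
  [[0,-0.06,0],[0,0,0],0.045],
  [[0,-0.06,0],[0,0,0],0.045],
  [[0,0,0],[0,0,0],0.045],
  [[0,0,0],[0,0,0],0.045],
])

```text
time_s: 14.6
position: [0.5986, -0.0071, 0.2845]
tool_rot: [[0.269, -0.001, -0.963], [0.963, 0.0, 0.269], [-0.0, -1.0, 0.001]]
ft_force: [0.3, 1.1, -0.5]
grip_width: 0.045
```

```bash
python3 snap.py a5 "(240,160,400,300)" "(240,150,460,300)"
```

```text
(no output)
```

View pics/a5.png

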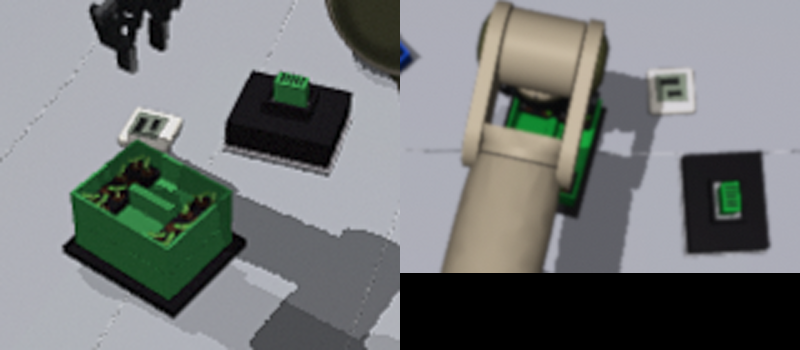

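```bash
python3 - <<'E'
import pickle,numpy as np
from h import *
o=pickle.load(open("a5.pkl","rb")); S,T=o["side"],o["top"]
rs=(262,205,342,290); hs=hull_full(green(S["image"],rs),rs)
for m in (box(.158,.128,.006,.098),):
    b=fit([(S,hs)],m,[.598,-.007,-.27],.004); print("stack",np.round(b[0],4),np.degrees(b[0][2]).round(2),b[1])
C=np.vstack([box(.152,.122,.010,.055),box(.07,.052,.055,.077),box(.044,.026,.05,.105)])
rs=(325,180,388,235); rt=(392,228,447,294)
def blk(im,roi,th): 
    h=black(im,roi,th); return hull_full(h,roi)
for th in (50,65,80,100):
  hs=blk(S["image"],rs,th); ht=blk(T["image"],rt,th)
  for lab,obs in (("both",[(S,hs),(T,ht)]),("top",[(T,ht)]),("side",[(S,hs)])):
    b=fit(obs,C,[.508,-.282,.06],0); print(th,lab,np.round(b[0][:2],4),np.degrees(b[0][2]).round(2),b[1])
th=65;hs=blk(S["image"],rs,th); ht=blk(T["image"],rt,th); b=fit([(S,hs),(T,ht)],C,[.508,-.282,.06],0)
out=[]
for p,h,r in((S,hs,rs),(T,ht,rt)):
    im=cv2.resize(cv2.cvtColor(p["image"],cv2.COLOR_RGB2BGR),None,fx=6,fy=6,interpolation=cv2.INTER_CUBIC)
    Rm,t=pose([*b[0][:3],0])
    cv2.polylines(im,[np.round((h+.5)*6-.5).astype(np.int32)],True,(0,0,255),1)
    cv2.polylines(im,[np.round((cv2.convexHull(proj(p,C@Rm.T+t).astype(np.float32))+.5)*6-.5).astype(np.int32)],True,(255,255,0),1)
    # chimney top
    q=proj(p,(np.array([[a*.022,c*.013,.105] for a,c in((-1,-1),(-1,1),(1,1),(1,-1))])@Rm.T+t)); cv2.polylines(im,[np.round((q+.5)*6-.5).astype(np.int32)],True,(255,0,255),1)
    out.append(im[r[1]*6:r[3]*6,r[0]*6:r[2]*6])
h=max(a.shape[0] for a in out); c=np.zeros((h,sum(a.shape[1] for a in out),3),np.uint8); x=0
for a in out: c[:a.shape[0],x:x+a.shape[1]]=a; x+=a.shape[1]
cv2.imwrite("pics/fit_cover.png",c)
E
```

```text
stack [ 0.5989 -0.0076 -0.2774] -15.89 [(0.18, 0.01)]
50 both [ 0.5094 -0.2825] 3.78 [(0.54, 0.5), (1.21, 1.12)]
50 top [ 0.5078 -0.2826] 3.16 [(1.13, 1.13)]
50 side [ 0.5102 -0.2825] 4.02 [(0.53, 0.5)]
65 both [ 0.5088 -0.2822] 3.12 [(0.45, 0.4), (0.83, 0.77)]
65 top [ 0.5075 -0.2824] 3.17 [(0.78, 0.77)]
65 side [ 0.5099 -0.2822] 3.91 [(0.41, 0.38)]
80 both [ 0.5086 -0.2822] 3.21 [(0.37, 0.26), (0.57, 0.48)]
80 top [ 0.5075 -0.2825] 3.06 [(0.5, 0.49)]
80 side [ 0.5098 -0.2816] 3.58 [(0.28, 0.26)]
100 both [ 0.5084 -0.2822] 2.93 [(0.31, 0.08), (0.27, 0.11)]
100 top [ 0.5077 -0.2825] 2.86 [(0.19, 0.11)]
100 side [ 0.5094 -0.281 ] 3.39 [(0.13, 0.08)]
```

View pics/fit_cover.png

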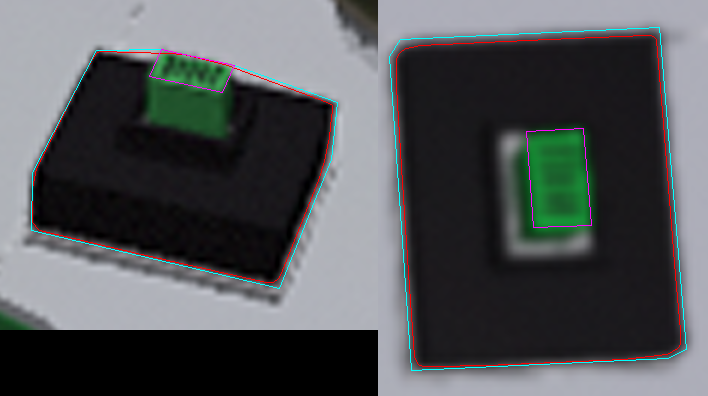

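The stack fits at (0.5989, -0.0076), -15.9°, with the full two-tray height, so the tray is seated squarely. The pair is at (0.5086, -0.2822), about 3.1°, and the chimney overlay matches in both views. Going there next.

Request:
carry_out([
  [[-0.035,0,0.002],[0,0,0],0.06],
  [[-0.055,0,0.002],[0,0,0],0.06],
  [[-0.06,0,0.0025],[0,0,0],0.06],
  [[-0.06,0,0.0025],[0,0,0],0.06],
  [[-0.05,0,0.002],[0,0,0],0.06],
  [[-0.029,0,0.0015],[0,0,0],0.06],
  [[0,0,0],[0,-9.4,0],0.06],
  [[0,0,0],[0,-9.3,0],0.06],
])

```text
time_s: 15.7
position: [0.5087, -0.2825, 0.2834]
tool_rot: [[-0.058, -0.002, -0.998], [0.998, 0.002, -0.058], [0.002, -1.0, 0.002]]
ft_force: [0.0, 0.2, 0.2]
grip_width: 0.0602
```

Request:
carry_out([
  [[0,0.06,0],[0,0,0],0.055],
  [[0,0.06,0],[0,0,0],0.055],
  [[0,0.03,0],[0,0,0],0.055],
  [[0,0,0],[0,0,0],0.055],
  [[0,0,0],[0,0,0],0.055],
])

```text
time_s: 16.32
position: [0.5097, -0.2825, 0.136]
tool_rot: [[-0.054, 0.001, -0.999], [0.999, -0.001, -0.054], [-0.001, -1.0, -0.001]]
ft_force: [0.3, -1.3, 0.5]
grip_width: 0.055
```

```bash
python3 snap.py a6 "(300,140,420,250)" "(360,200,460,300)"
```

```text
(no output)
```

View pics/a6.png

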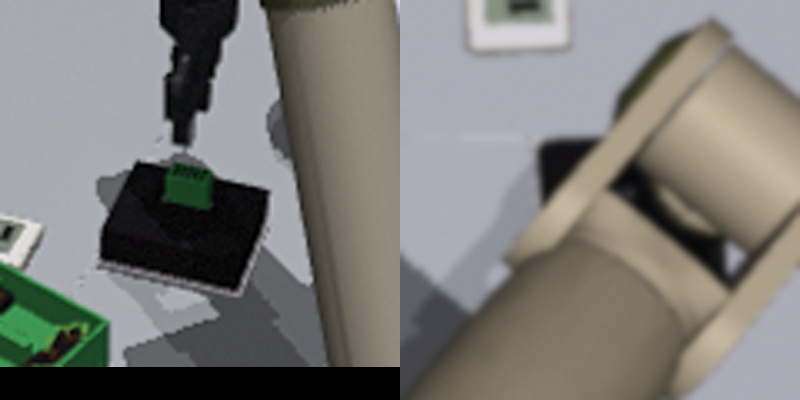

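Gripper is straight above the chimney, at about (187, 180) in the side crop. Descending to the chimney only, above the collar.

Request:
carry_out([
  [[0,0.02,0.001],[0,0,0],0.055],
  [[0,0.02,0],[0,0,0],0.055],
  [[0,0.01,0],[0,0,0],0.055],
  [[0,0.005,0],[0,0,0],0.055],
  [[0,0,0],[0,0,0],0.055],
  [[0,0,0],[0,0,0],0.055],
])

```text
time_s: 17.18
position: [0.5085, -0.2824, 0.0805]
tool_rot: [[-0.054, 0.001, -0.999], [0.999, -0.001, -0.054], [-0.001, -1.0, -0.001]]
ft_force: [-0.1, 0.3, 0.0]
grip_width: 0.0552
```

Request:
carry_out([
  [[0,0,0],[0,0,0],0.015],
  [[0,0,0],[0,0,0],0.015],
  [[0,0,0],[0,0,0],0.015],
  [[0,0,0],[0,0,0],0.015],
  [[0,0,0],[0,0,0],0.015],
  [[0,0,0],[0,0,0],0.015],
], force=60)

```text
time_s: 17.92
position: [0.5083, -0.2819, 0.0803]
tool_rot: [[-0.054, 0.0, -0.999], [0.999, 0.0, -0.054], [0.0, -1.0, -0.0]]
ft_force: [-1.1, 3.7, 5.5]
grip_width: 0.0235
```

```bash
python3 snap.py a7 "(300,140,420,250)" "(360,200,460,300)"
```

```text
(no output)
```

View pics/a7.png

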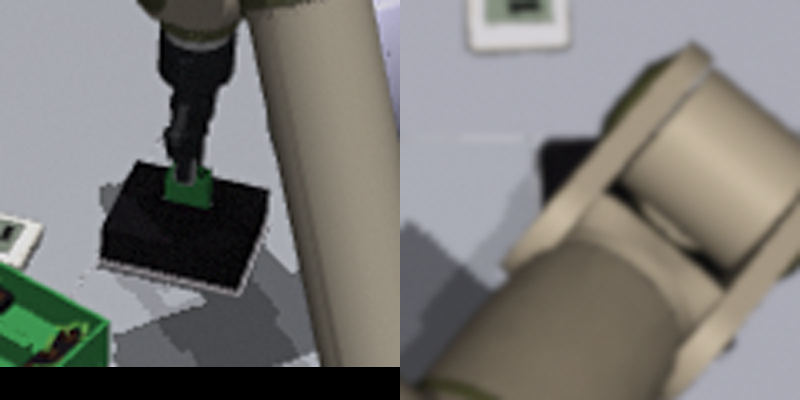

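Request:
carry_out([
  [[0,-0.005,0],[0,0,0],0.015],
  [[0,-0.015,0],[0,0,0],0.015],
  [[0,-0.025,0],[0,0,0],0.015],
  [[0,-0.03,0],[0,0,0],0.015],
  [[0,-0.03,0],[0,0,0],0.015],
  [[0,-0.025,0],[0,0,0],0.015],
  [[0,-0.01,0],[0,0,0],0.015],
  [[0,0,0],[0,0,0],0.015],
])

```text
time_s: 19.02
position: [0.5082, -0.2822, 0.22]
tool_rot: [[-0.054, 0.0, -0.999], [0.999, -0.0, -0.054], [-0.0, -1.0, -0.0]]
ft_force: [-1.0, -0.1, -3.4]
grip_width: 0.023
```

```bash
python3 snap.py a8 "(260,100,420,250)" "(360,200,460,300)"
```

```text
(no output)
```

View pics/a8.png

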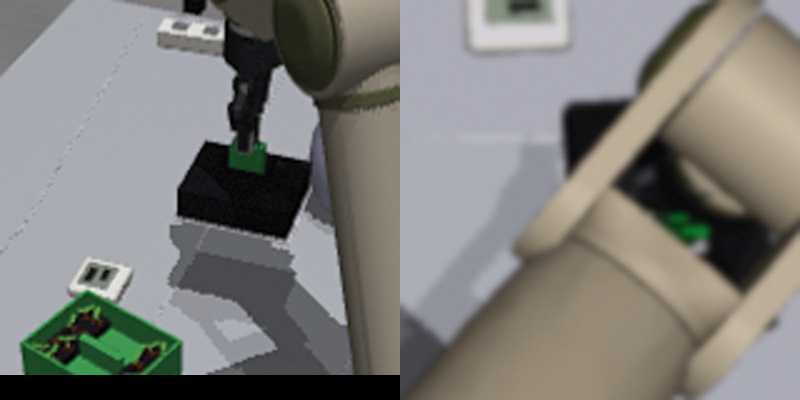

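The pair came up nested and looks level, at about (245, 190) in the side crop. Turning to the column's heading and carrying it across.

Request:
carry_out([
  [[0,0,0],[0,4,0],0.015],
  [[0,0,0],[0,5.5,0],0.015],
  [[0,0,0],[0,5.5,0],0.015],
  [[0,0,0],[0,3.9,0],0.015],
  [[0.01,0,-0.0004],[0,0,0],0.015],
  [[0.025,0,-0.0011],[0,0,0],0.015],
  [[0.04,0,-0.0017],[0,0,0],0.015],
  [[0.05,0,-0.0021],[0,0,0],0.015],
])

```text
time_s: 20.12
position: [0.5475, -0.162, 0.2192]
tool_rot: [[0.272, -0.001, -0.962], [0.962, 0.001, 0.272], [0.0, -1.0, 0.001]]
ft_force: [0.8, 0.5, -3.4]
grip_width: 0.0235
```

Request:
carry_out([
  [[0.05,0,-0.0021],[0,0,0],0.015],
  [[0.045,0,-0.002],[0,0,0],0.015],
  [[0.035,0,-0.0015],[0,0,0],0.015],
  [[0.022,0,-0.001],[0,0,0],0.015],
  [[0.012,0,-0.0005],[0,0,0],0.015],
  [[0,0,0],[0,0,0],0.015],
  [[0,0,0],[0,0,0],0.015],
  [[0,0,0],[0,0,0],0.015],
])

```text
time_s: 21.12
position: [0.5987, -0.0083, 0.2198]
tool_rot: [[0.273, -0.0, -0.962], [0.962, -0.0, 0.273], [-0.0, -1.0, 0.0]]
ft_force: [-1.2, -0.2, -3.9]
grip_width: 0.0236
```

```bash
python3 snap.py a9 "(240,130,360,280)" "(260,140,400,300)"; python3 -c "
from rig import env
s=env.observe();print(s['position'],s['tool_rot'])"
```

```text
[ 0.59879624 -0.00808498  0.21988032] [[ 2.73148693e-01  6.29086761e-05 -9.61971823e-01]
 [ 9.61971824e-01 -4.79175725e-05  2.73148690e-01]
 [-2.89119321e-05 -9.99999997e-01 -7.36049962e-05]]
```

View pics/a9.png

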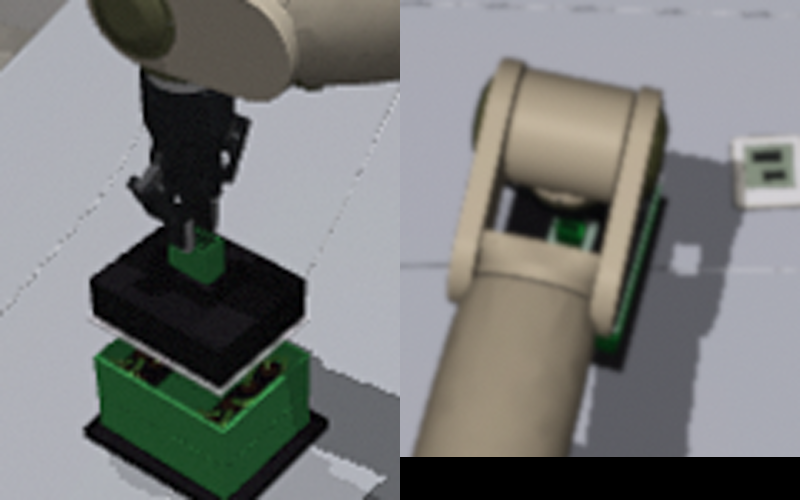

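```bash
cat > ov.py <<'E'
import pickle,sys,numpy as np
from h import *
def overlay(p,v,z,name,r,f=7,parts=None):
    im=cv2.resize(cv2.cvtColor(p["image"],cv2.COLOR_RGB2BGR),None,fx=f,fy=f,interpolation=cv2.INTER_CUBIC)
    Rm,t=pose([*v,z])
    for m,c in parts:
        cv2.polylines(im,[np.round((cv2.convexHull(proj(p,m@Rm.T+t).astype(np.float32))+.5)*f-.5).astype(np.int32)],True,c,1)
    cv2.imwrite(name,im[r[1]*f:r[3]*f,r[0]*f:r[2]*f])
FL=box(.158,.128,.006,.010);CV=box(.152,.122,.010,.055);CH=box(.044,.026,.077,.105);CO=box(.07,.052,.055,.077)
E
python3 - <<'E'
from ov import *
S=pickle.load(open("a9.pkl","rb"))["side"]
v=[.5988,-.0081,np.radians(-15.85)]
overlay(S,v,.1396,"pics/ov9.png",(258,190,342,285),7,[(FL,(0,0,255)),(CV,(255,255,0)),(CO,(0,255,255)),(CH,(255,0,255)),(box(.158,.128,-.1296,-.0376),(255,0,0))])
E
```

```text
(no output)
```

View pics/ov9.png

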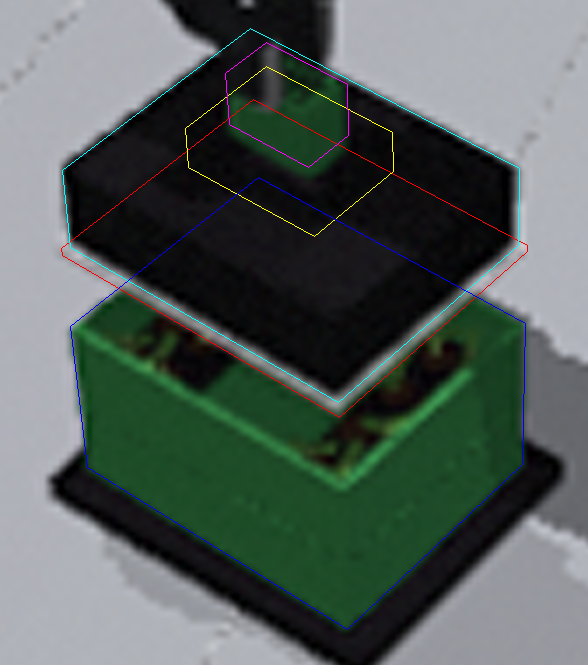

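The predicted flange outline coincides with the white flange line, and the stack outline with the trays, both to within about 1 px. Lowering.

Request:
carry_out([
  [[0.0005,0.008,0],[0,0,0],0.015],
  [[0,0.01,0],[0,0,0],0.015],
  [[0,0.008,0],[0,0,0],0.015],
  [[0,0.006,0],[0,0,0],0.015],
  [[0,0.004,0],[0,0,0],0.015],
  [[0,0.003,0],[0,0,0],0.015],
  [[0,0.002,0],[0,0,0],0.015],
  [[0,0,0],[0,0,0],0.015],
])

```text
time_s: 22.22
position: [0.599, -0.007, 0.1788]
tool_rot: [[0.272, -0.0, -0.962], [0.962, -0.0, 0.272], [-0.0, -1.0, 0.0]]
ft_force: [0.5, -0.7, -3.3]
grip_width: 0.0234
```

Request:
carry_out([
  [[0,0.001,0],[0,0,0],0.015],
  [[0,0,0],[0,0,0],0.015],
  [[0,0,0],[0,0,0],0.015],
])

```text
time_s: 22.6
position: [0.599, -0.007, 0.1779]
tool_rot: [[0.272, 0.0, -0.962], [0.962, -0.0, 0.272], [-0.0, -1.0, -0.0]]
ft_force: [0.1, 0.4, -3.1]
grip_width: 0.0232
```

Request:
carry_out([
  [[0,0.001,0],[0,0,0],0.015],
  [[0,0,0],[0,0,0],0.015],
  [[0,0,0],[0,0,0],0.015],
])

```text
time_s: 22.98
position: [0.599, -0.007, 0.1768]
tool_rot: [[0.272, -0.0, -0.962], [0.962, 0.0, 0.272], [0.0, -1.0, 0.0]]
ft_force: [1.0, -0.3, -3.8]
grip_width: 0.0233
```

Request:
carry_out([
  [[0,0.001,0],[0,0,0],0.015],
  [[0,0,0],[0,0,0],0.015],
  [[0,0,0],[0,0,0],0.015],
])

```text
time_s: 23.35
position: [0.5992, -0.0068, 0.1763]
tool_rot: [[0.272, 0.001, -0.962], [0.962, 0.0, 0.272], [0.0, -1.0, -0.001]]
ft_force: [-0.8, 2.7, 3.0]
grip_width: 0.0234
```

Request:
carry_out([
  [[0,0.0007,0],[0,0,0],0.015],
  [[0,0,0],[0,0,0],0.015],
  [[0,0,0],[0,0,0],0.015],
])

```text
time_s: 23.72
position: [0.5993, -0.0067, 0.176]
tool_rot: [[0.272, 0.002, -0.962], [0.962, 0.0, 0.272], [0.001, -1.0, -0.001]]
ft_force: [-0.7, 4.3, 6.8]
grip_width: 0.0234
```

```bash
python3 snap.py b1 "(240,130,360,280)" "(260,140,400,300)"; python3 - <<'E'
from ov import *
from rig import env
s=env.observe();print(s['position'],s['ft_force'])
S=pickle.load(open("b1.pkl","rb"))["side"]
v=[.5989,-.0073,np.radians(-15.85)]
overlay(S,v,.096,"pics/ov10.png",(258,190,342,285),7,[(FL,(0,0,255)),(CV,(255,255,0)),(box(.158,.128,-.086,.006),(255,0,0))])
E
```

```text
[ 0.59928053 -0.00666982  0.17600061] [-1.25583848  4.87498497  6.03887119]
```

View pics/ov10.png

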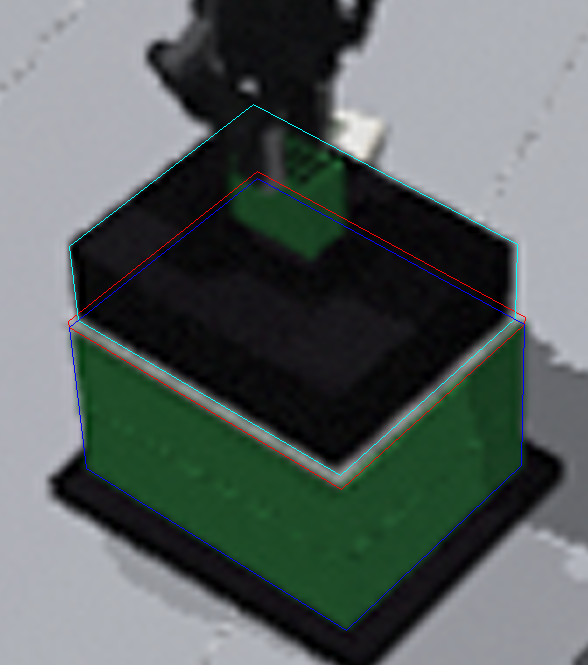

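Seated: the flange rests on the rim, and contact came at TCP z 0.176 against 0.1763 expected. Releasing.

Request:
carry_out([
  [[0,-0.001,0],[0,0,0],0.015],
  [[0,0,0],[0,0,0],0.015],
  [[0,0,0],[0,0,0],0.05],
  [[0,0,0],[0,0,0],0.05],
  [[0,0,0],[0,0,0],0.05],
  [[0,0,0],[0,0,0],0.05],
  [[0,0,0],[0,0,0],0.05],
  [[0,0,0],[0,0,0],0.05],
])

```text
time_s: 24.82
position: [0.599, -0.007, 0.1761]
tool_rot: [[0.272, -0.0, -0.962], [0.962, -0.0, 0.272], [-0.0, -1.0, 0.0]]
ft_force: [0.4, 1.1, -0.5]
grip_width: 0.0498
```

Request:
carry_out([
  [[0,-0.02,0],[0,0,0],0.05],
  [[0,-0.03,0],[0,0,0],0.0854],
  [[0,0,0],[0,0,0],0.0854],
  [[0,0,0],[0,0,0],0.0854],
  [[0,0,0],[0,0,0],0.0854],
  [[0,0,0],[0,0,0],0.0854],
])

```text
time_s: 25.58
position: [0.5988, -0.007, 0.2255]
tool_rot: [[0.272, -0.001, -0.962], [0.962, 0.0, 0.272], [-0.0, -1.0, 0.001]]
ft_force: [0.3, 0.5, -0.7]
grip_width: 0.0856
```

```bash
python3 snap.py b2 "(240,130,360,280)" "(260,140,400,300)"; python3 - <<'E'
from ov import *
from rig import env
s=env.observe();print(s['position'],s['ft_force'],s['grip_width'])
S=pickle.load(open("b2.pkl","rb"))["side"]
v=[.5989,-.0073,np.radians(-15.85)]
overlay(S,v,.096,"pics/ov11.png",(258,180,342,265),7,[(FL,(0,0,255)),(CV,(255,255,0)),(CO,(0,255,255)),(CH,(255,0,255))])
E
```

```text
[ 0.59893105 -0.00702996  0.22574569] [-0.27706602  0.55747714  0.07999378] 0.08526381898570846
```

View pics/ov11.png

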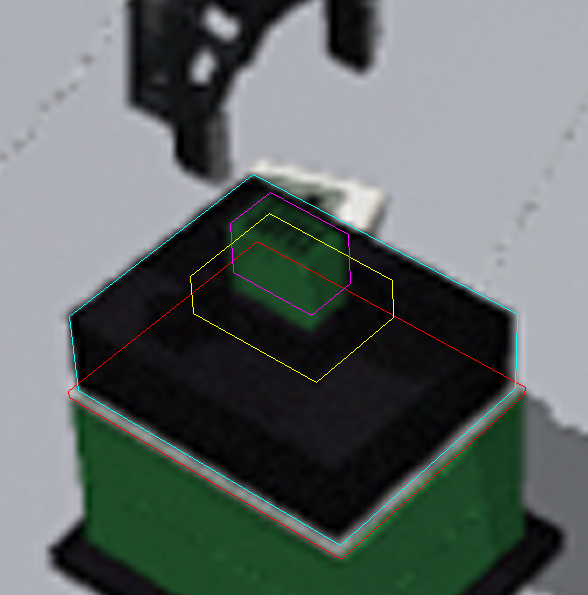

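Pair is let go and matches the seated outline. Now the collar: descend with the jaws wide to about collar depth, staying just above the cover's face.

Request:
carry_out([
  [[0,0.02,0],[0,0,0],0.082],
  [[0,0.025,0],[0,0,0],0.082],
  [[0,0.015,0],[0,0,0],0.082],
  [[0,0.01,0],[0,0,0],0.082],
  [[0,0.004,0],[0,0,0],0.082],
  [[0,0,0],[0,0,0],0.082],
  [[0,0,0],[0,0,0],0.082],
])

```text
time_s: 26.55
position: [0.5993, -0.0071, 0.1527]
tool_rot: [[0.272, 0.001, -0.962], [0.962, -0.0, 0.272], [0.0, -1.0, -0.001]]
ft_force: [-0.5, 0.8, 0.9]
grip_width: 0.0819
```

```bash
python3 snap.py b3 "(255,165,345,265)" "(260,140,400,300)"
```

```text
(no output)
```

View pics/b3.png

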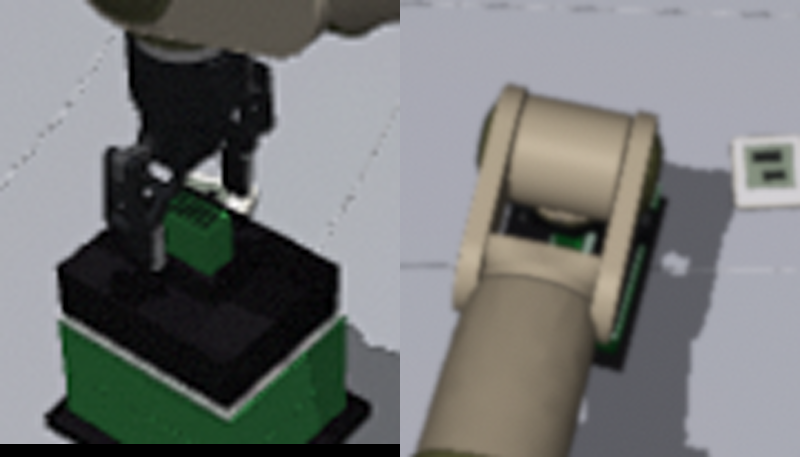

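Request:
carry_out([
  [[0,0.001,0],[0,0,0],0.06],
  [[0,0,0],[0,0,0],0.06],
  [[0,0,0],[0,0,0],0.045],
  [[0,0,0],[0,0,0],0.045],
  [[0,0,0],[0,0,0],0.045],
  [[0,0,0],[0,0,0],0.045],
  [[0,0,0],[0,0,0],0.045],
], force=45)

```text
time_s: 27.52
position: [0.599, -0.007, 0.1511]
tool_rot: [[0.272, -0.0, -0.962], [0.962, 0.0, 0.272], [0.0, -1.0, 0.0]]
ft_force: [0.8, -0.1, 0.2]
grip_width: 0.0449
```

```bash
python3 snap.py b4 "(255,165,345,265)" "(260,140,400,300)"
```

```text
(no output)
```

View pics/b4.png

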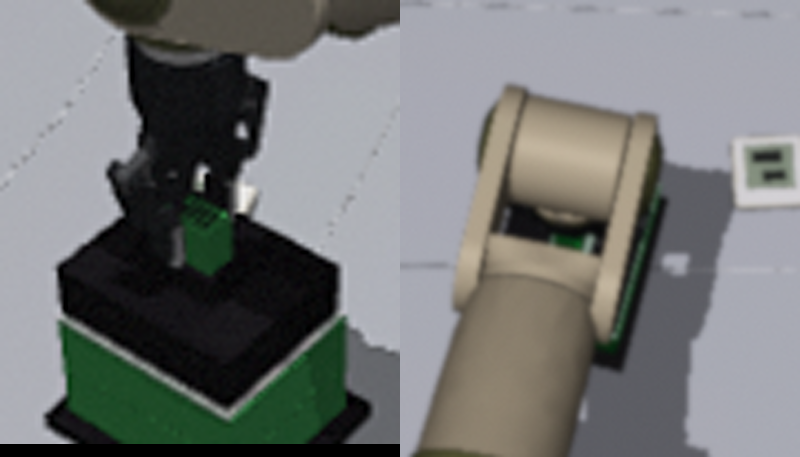

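```bash
python3 - <<'E'
from ov import *
S=pickle.load(open("b4.pkl","rb"))["side"]
S=dict(S); S["image"]=np.clip(S["image"].astype(float)**.6*255**.4*1.3,0,255).astype(np.uint8)
v=[.5989,-.0073,np.radians(-15.85)]
overlay(S,v,.096,"pics/ov12.png",(275,180,325,235),11,[(CO,(0,255,255)),(CH,(255,0,255)),(box(.022,.052,.055,.056),(0,128,255)),(box(.022,.045,.077,.078),(255,255,0))])
E
```

```text
(no output)
```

View pics/ov12.png

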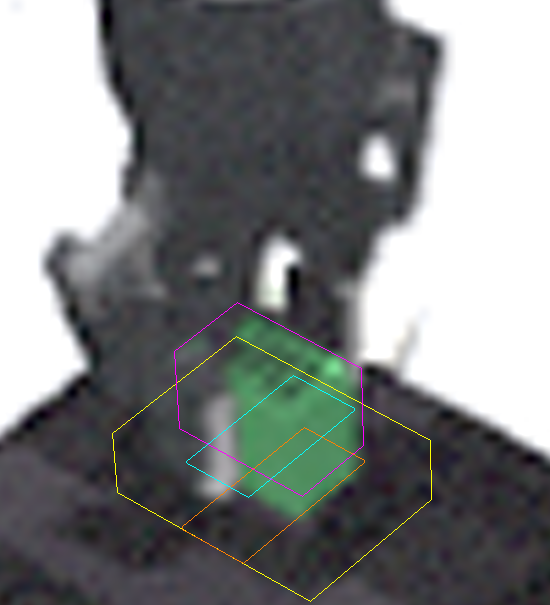

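The jaw reads 44.9 mm where I'd expect about 50 for the collar, and that is also the commanded value. I'll command it tighter to see whether it is actually stopped by the collar.

Request:
carry_out([
  [[0,0,0],[0,0,0],0.038],
  [[0,0,0],[0,0,0],0.038],
  [[0,0,0],[0,0,0],0.038],
])

```text
time_s: 28.0
position: [0.599, -0.007, 0.1511]
tool_rot: [[0.272, -0.0, -0.962], [0.962, -0.0, 0.272], [-0.0, -1.0, -0.0]]
ft_force: [-0.2, 0.1, -0.2]
grip_width: 0.0379
```

```bash
python3 snap.py b5 "(255,165,345,265)" "(260,140,400,300)"; python3 - <<'E'
from ov import *
def inv(S,uv,c,yaw):
    # intersect ray with vertical plane through c normal to tool z
    o,d=ray(S,uv); n=np.array([-np.sin(yaw),np.cos(yaw),0]); t=n@(c-o)/(n@d); P=o+t*d
    return n, P
y=np.radians(74.2)
S=pickle.load(open("b2.pkl","rb"))["side"]; c=np.array([.599,-.007,.2257]); ux=np.array([np.cos(y),np.sin(y),0])
for uv in ((287.3,205.7),(309.4,190)):
    _,P=inv(S,uv,c,y); print("b2",((P-c)@ux).round(4),P[2].round(4))
S=pickle.load(open("b5.pkl","rb"))["side"]
S=dict(S); S["image"]=np.clip(S["image"].astype(float)**.6*255**.4*1.3,0,255).astype(np.uint8)
v=[.599,-.007,np.radians(-15.85)]
overlay(S,v,.096,"pics/ov13.png",(275,180,325,235),11,[(CO,(0,255,255)),(box(.022,.038,.077,.078),(255,255,0))])
E
```

```text
b2 0.0467 0.2579
b2 -0.0513 0.2532
```

View pics/ov13.png

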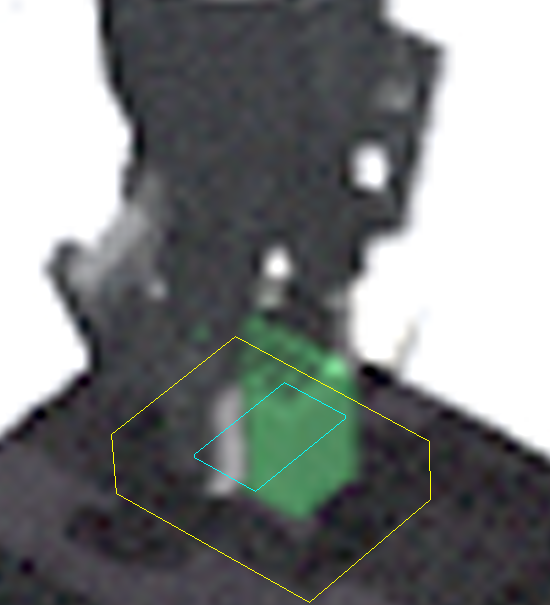

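The jaws closed to 38 mm with no resistance, so the tips are still above the collar. The pictures put the real tips about 20–29 mm behind the TCP when open. I'll reopen and go about 13 mm deeper, which still leaves roughly 10 mm between the chimney top and the gripper body.

Request:
carry_out([
  [[0,0,0],[0,0,0],0.082],
  [[0,0,0],[0,0,0],0.082],
  [[0,0,0],[0,0,0],0.082],
  [[0,0,0],[0,0,0],0.082],
  [[0,0.005,0],[0,0,0],0.082],
  [[0,0.004,0],[0,0,0],0.082],
  [[0,0.002,0],[0,0,0],0.082],
  [[0,0,0],[0,0,0],0.082],
])

```text
time_s: 29.1
position: [0.5989, -0.007, 0.1399]
tool_rot: [[0.272, -0.0, -0.962], [0.962, 0.0, 0.272], [-0.0, -1.0, 0.0]]
ft_force: [0.6, -0.4, -0.1]
grip_width: 0.0819
```

Request:
carry_out([
  [[0,0.002,0],[0,0,0],0.06],
  [[0,0,0],[0,0,0],0.06],
  [[0,0,0],[0,0,0],0.045],
  [[0,0,0],[0,0,0],0.045],
  [[0,0,0],[0,0,0],0.045],
  [[0,0,0],[0,0,0],0.045],
])

```text
time_s: 29.85
position: [0.5992, -0.0071, 0.1385]
tool_rot: [[0.272, 0.001, -0.962], [0.962, -0.0, 0.272], [-0.0, -1.0, -0.001]]
ft_force: [-0.5, 0.4, 4.8]
grip_width: 0.0507
```

```bash
python3 snap.py b6 "(255,165,345,265)" "(260,140,400,300)"; python3 - <<'E'
from ov import *
S=pickle.load(open("b6.pkl","rb"))["side"]
S=dict(S); S["image"]=np.clip(S["image"].astype(float)**.6*255**.4*1.3,0,255).astype(np.uint8)
v=[.599,-.007,np.radians(-15.85)]
overlay(S,v,.096,"pics/ov14.png",(265,180,335,245),9,[(CO,(0,255,255)),(CV,(255,255,0))])
E
```

```text
(no output)
```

View pics/ov14.png

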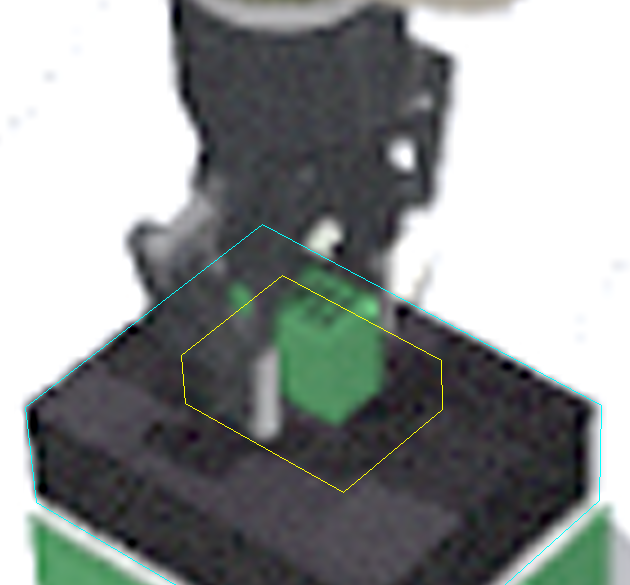

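The jaws are now stopped at 50.7 mm on the 52 mm collar. Lifting slowly and checking early.

Request:
carry_out([
  [[0,-0.003,0],[0,0,0],0.045],
  [[0,-0.004,0],[0,0,0],0.045],
  [[0,-0.005,0],[0,0,0],0.045],
  [[0,-0.005,0],[0,0,0],0.045],
  [[0,-0.003,0],[0,0,0],0.045],
  [[0,0,0],[0,0,0],0.045],
], force=60)

```text
time_s: 30.7
position: [0.5991, -0.007, 0.1584]
tool_rot: [[0.272, 0.0, -0.962], [0.962, -0.0, 0.272], [0.0, -1.0, -0.0]]
ft_force: [-0.7, 0.8, -1.9]
grip_width: 0.0503
```

```bash
python3 snap.py b7 "(255,150,345,265)" "(260,140,400,300)"
```

```text
(no output)
```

View pics/b7.png

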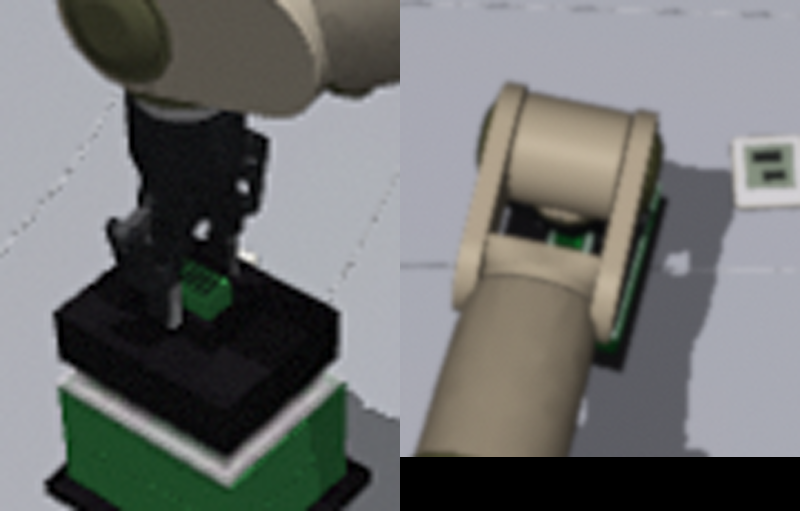

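The cover rises level, the white flange stays on the tray, and the chimney sinks into the collar as it should. Continuing straight up.

Request:
carry_out([
  [[0,-0.008,0],[0,0,0],0.045],
  [[0,-0.012,0],[0,0,0],0.045],
  [[0,-0.015,0],[0,0,0],0.045],
  [[0,-0.015,0],[0,0,0],0.045],
  [[0,-0.015,0],[0,0,0],0.045],
  [[0,-0.015,0],[0,0,0],0.045],
  [[0,-0.015,0],[0,0,0],0.045],
  [[0,-0.01,0],[0,0,0],0.045],
])

```text
time_s: 31.8
position: [0.5991, -0.007, 0.2643]
tool_rot: [[0.272, 0.001, -0.962], [0.962, -0.0, 0.272], [0.0, -1.0, -0.001]]
ft_force: [0.3, -0.1, -1.3]
grip_width: 0.0503
```

Request:
carry_out([
  [[0,-0.006,0],[0,0,0],0.045],
  [[0,-0.003,0],[0,0,0],0.045],
  [[0,0,0],[0,0,0],0.045],
  [[0,0,0],[0,0,0],0.045],
  [[0,0,0],[0,0,0],0.045],
])

```text
time_s: 32.42
position: [0.5989, -0.007, 0.2718]
tool_rot: [[0.272, -0.001, -0.962], [0.962, 0.0, 0.272], [-0.0, -1.0, 0.001]]
ft_force: [0.1, -0.3, -1.6]
grip_width: 0.05
```

```bash
python3 snap.py b8 "(250,120,360,270)" "(260,140,400,300)"; python3 - <<'E'
from ov import *
from rig import env
s=env.observe();print(s['position'],s['ft_force'],s['grip_width'])
S=pickle.load(open("b8.pkl","rb"))["side"]
v=[.599,-.007,np.radians(-15.85)]; up=s['position'][2]-.1385; print("lift",up)
lift=np.array([0,0,up])
overlay(S,v,.096,"pics/ov15.png",(252,150,347,265),5,[(FL,(0,0,255)),(CV+lift,(255,255,0)),(box(.138,.108,.01,.05),(0,255,0)),(box(.044,.026,.05,.105),(255,0,255)),(box(.158,.128,-.086,.006),(255,0,0))])
E
```

```text
[ 0.59895432 -0.00699652  0.27194901] [-0.08261941 -0.50411917 -1.49430104] 0.0498228843344052
lift 0.13344901087814448
```

View pics/ov15.png

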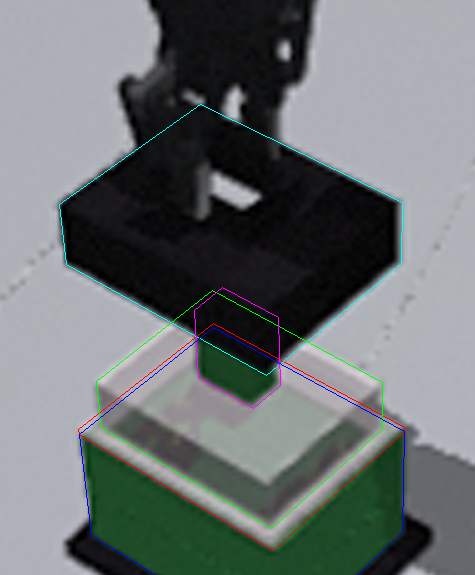

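View pics/b8.png

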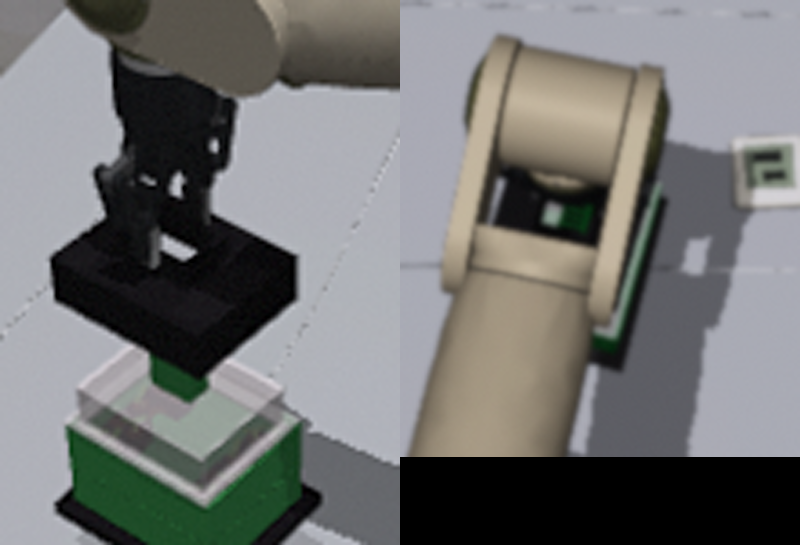

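The overlay shows the cover level 143 mm above the dome's origin and centred. The dome sits on the rim where it should be, with its chimney clear below the cover. Handing in.

```bash
python3 - <<'E'
from rig import env
env.get_image("top"); s=env.observe(); print(s['time_s'],s['position'],s['grip_width'],s['ft_force'])
print(env.close_job())
E
```

```text
32.575 [ 0.59897945 -0.00698785  0.27200224] 0.050149181517336515 [ 0.47513476  0.39282845 -1.867202  ]
the job is handed in; nothing more can be done
None
```

I handed the job in at 32.6 s of the 72 s allowed, with the arm holding the blackout cover above the finished column. No verdict was reported.

**What I did:**
- **Seed tray:** I lifted it by its rib and lowered it into its seat on the lower tray. Contact came within 0.1 mm of the expected height.
- **Dome lid and cover:** I carried the nested pair by the chimney, seated it about 0.3 mm from the expected height, and let go.
- **Cover:** I then lifted the cover alone by its collar, straight up by 133 mm.

**Last checks:**
- **Stack:** the side camera showed the trays and dome flange within about 1 pixel (roughly 2 mm) of where they should be.
- **Cover:** it was level and centred over the column. Its lower edge was about 143 mm above the dome's origin, against the 107 mm needed.
- **Grip:** the jaws read about 50 mm on the 52 mm collar, and the hand carried about 1.6 N, which fits the cover's weight.
- **Bystanders:** I never moved near the fan, thermometer or humidifier while low. The thermometer looked unmoved, but I did not measure any of their positions again afterwards.

**One thing that went wrong:** my first try at the collar closed on air just above it. With the jaws open, the fingertips sit about 20–29 mm behind the TCP, more than the 13 mm I had assumed. I caught it from the jaw reading, reopened, went 13 mm deeper, and the jaws then stopped on the collar. The wrist showed no contact force during the miss.

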